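# Scan the bench supply's label and dock the scanner

## Robot

A 7-joint arm with a two-finger parallel gripper is mounted at the origin on the work surface. World frame = base frame: x ahead of the robot, y to its left, z up, the work surface at z = 0. Lengths are in m, angles in degrees, forces in N, time in s.
With the tool pointing down it reaches from about 0.35 to 0.9 m from the base axis. Payload 7.2 kg.
Tool frame: the origin (TCP) lies at the very end of the fingers, on their centre line; the grasp point (between the pads) lies 19 mm behind it (bot.tcp_to_grasp is the distance from the TCP to the grasp point, in m); z points along the fingers, y is the line along which they close (so a half turn about z gives the same grasp; the last joint's range is limited). The gripper opens to 88 mm and grips with 3 to 60 N. Pads are 20 mm wide; open, the fingers measure 115 mm over their backs; the gripper's body (75 mm by 178 mm) begins 61 mm behind the grasp point.
Start: joints at [-72.147, 23.554, -0.728, 91.456, 0.321, 64.991, -4.71], TCP at [0.232, 0.58, 0.223] pointing down, gripper open.
Joint ranges: [-169.25, 169.25], [-16.82, 113.86], [-84.01, 82.57], [7.8, 145.47], [-59.2, 239.2], [7.22, 106.19], [-163.78, 163.78]. Speed limits (degrees/s): [136.94, 136.94, 172.46, 172.46, 180, 180, 180].

## Interface

Orientations are given as a 3x3 rotation matrix whose columns are the frame's x, y, z axes.
In Python, from workcell import bot gives the robot as it stands.
- The arm moves only by the tool servo_tool, never from a script. Its argument "motion" is a list of rows, each a list of 5 numbers: the closure, from -1 (fully open) to 1 (shut), then the shift along the tool's x, y, z in cm, then the turn about the tool's z in degrees. A call has 1 to 20 rows; each row is the pose to reach, as a shift and turn from the pose commanded when the call began, along the tool's axes at that moment; what a row does not reach only later rows make up. A row lasts 1/12 s, in which the tool goes at most 41.7 mm and 7.16 degrees, less where a joint would pass 70% of its speed; a pose out of reach is approached as far as the arm can. A call with a gripper value outside its range is refused whole. The fingers move at their own pace and stop on an object; "grip_force" is the grip in N (left out, the last holds). Time passes only in rows, so rows that repeat a pose let the fingers close. It gives the time, the measured TCP pose, the force, the opening and the grip force at its end, in the units of the state.
- bot.get_obs(): the state, without advancing time (a new reading comes with each control period).
- bot.grab_frame(name): name is "scene" or "top" or "wrist"; returns the picture (420x560x3 uint8, blue, green, red); there is no depth.
- bot.camera_info(name): a dict with "intrinsics" (3x3 intrinsics, pixels), "view" (4x4, takes a point from world to camera coordinates). Camera axes: x right, y up, looking along -z (the intrinsics and any distortion apply to the point x, -y, -z); pixel columns grow to the right and rows downward; lengths in m; the calibration is good to about 2 mm. The wrist camera is an equidistant fisheye: a pixel r from the principal point sees the ray r / f radians off the axis. A picture is of the moment at which its call begins: read the wrist's pose just before it. camera_info takes no time and is no camera call; for the wrist camera it gives the pose at the moment of the call.
- bot.finish_job(): hands the job in; it is judged then, once.
Trained networks look in the newest picture that a camera, given by its name, has taken for a name from the list of things; names that differ only in an ending like _2 or _b are one class to them, and where a whole thing is asked for, a point or a joint stands for the part that bears it (a point fixed in the world has none). Each returns a list of dicts, best first, with "conf" (0 to 1); they miss things now and then, are a little off and sometimes report something else, mostly with a low value. They report only what shows in the picture. A call takes as long as a camera call. They do not tell look-alikes from the thing itself.
- bot.boxes_of(target, camera): "xy" ([column, row] in pixels, amid what is visible of it).
- bot.regions_of(target, camera): "pixels" (420x560 bool, what is visible of it) and "xy" ([column, row] in pixels, amid what is visible of it).
The state is a dict: "time": time; "joint_positions": joint angles; "qd": joint speeds; "effort": joint torques, N m; "ee_pos": TCP position; "tcp_rot": TCP orientation; "ft_force": force on the tool from outside, world axes, zero at the start; "torque": the same for the moment, N m; "opening": finger opening in m; "grasp_force": force on a finger pad.
Only numpy, scipy, OpenCV 4.12 (cv2) and the standard library are available. Lean on these libraries where they do the work, as an engineer would, in place of code of your own. Each camera call takes 0.05 s, during which the arm holds its last target. There are 200 camera calls.

## Task

Take the grey hand scanner by its grip so that the trigger on its side is squeezed, point its window squarely at the middle of the bar-code label on the sloping front of the bench power supply from about 10 cm away, and hold it there steady for about two seconds with the trigger pressed, never touching the power supply with it. Then lay it flat on the bench and let go, take it again by its head (the charging base's cheeks leave no room for fingers at the grip), and seat it on the charging base, fully down over both pegs with the grip between the cheeks. Do not drop the scanner or shift the other loose things on the bench.

Things in the scene. Friction and masses are not known exactly. Their poses are not given: they have to be found in the camera images.
- scanner: Grey hand-held bar-code scanner, 176 mm long, loose, 0.17 kg, lying level on its flat underside. Origin on the underside, z up, x towards the head. Grip: x -85 to +10 mm, 34 wide (y), 36 high. Head: x +10 to +60, 44 wide, 44 high; the nose runs on to x = +91, its slanted underside holds the window. Two holes in the grip's underside, 12 mm wide, 12 deep, at x = -65 and -10, y = 0.
- window (a point): Middle of the scanner's dark window, at x = 78, z = 24 mm in the scanner's frame. Its x axis is the beam, 45 degrees forward and down when the scanner is level; its y axis is the scan line (the scanner's y).
- head (a point): Middle of the scanner's head, x = 36, z = 22 mm in the scanner's frame: flat parallel sides 44 mm apart (along y), the place to grasp it from above for docking.
- trigger (a joint): Trigger: black sprung button on the scanner's left (+y) side of the grip, 20 mm long, 16 high, centred at x = -25, z = 19 mm in the scanner's frame, standing 4 mm out. 0 = out, 0.003 = fully in (m); it takes about 4 N and counts as pressed above 0.002. Closing the fingers from above across the grip there presses it.
- supply: Grey bench power supply, fixed, 150 mm deep, 140 mm wide, 115 mm high. Origin on the bench; its sloping black front (45 degrees) faces its -x and runs from x = -25, z = 25 mm to x = 65, z = 115 mm. The flat top behind it goes to x = 125 mm.
- label (a point): Middle of the white bar-code label (66 by 38 mm) on the supply's slope, at x = 20, z = 70 mm in the supply's frame. Its x axis points squarely into the face (45 degrees downwards), y along the row of bars, z up the slope. The scanner is square on when the window's axes are parallel to these; it reads from 60 to 140 mm.
- dock: Black charging base, fixed; origin on the bench. Foot plate x -96 to +16 mm, 76 wide, 12 high; two cheeks, inner faces at y = +-24, x -82 to -2, up to z = 48; between them two steel pegs, 8 mm thick, tapered, 9 mm high above the plate, at x = -65 and -10. The seated scanner's head points along +x and stands out beyond the foot plate.
- dock_seat (a point): Point on top of the foot plate (12 mm above the bench), axes as the base's: the scanner's origin and axes coincide with it when it is seated.
- screwdriver: Bystander: screwdriver with a blue handle, 190 mm, lying on the bench.
- tape: Bystander: roll of black tape lying flat, 90 mm across, 22 mm high.
- motor: Bystander: small steel motor with gearbox lying down, 85 mm long, 36 mm high.
- can: Bystander: white spray can standing, 52 mm across, 150 mm high.
- jar: Bystander: glass jar standing, 64 mm across, 75 mm high.
There are look-alikes about, which are no part of the job. Leave any blue or purple look-alike of the scanner alone.

How it is judged:
By the outcome, as a careful person would: the job done as asked, in the order asked, and still so for the second after the job is handed in, with the robot touching nothing.
It also fails if it takes over 64 s, if anything falls off the work surface, if the arm or the gripper's body presses on something with over 40 N, if the wrist force passes 120 N, or if a joint passes its speed limit or range.

## Working session

There is one attempt and no reset: what is moved stays moved. The work goes in short steps, Python scripts to look and compute and a tool call to move; the robot and the scene stay as the last step left them, time stands still between calls to the robot, and variables do not carry over. Pictures are saved under pics/ and viewed, at most 12 in all, crops included, and the job is handed in when it is done.

Besides the shell and the picture viewer there is one more tool, called after ">>>" in YAML: its name, and indented under it one key for each argument. servo_tool: Moves the arm, as the interface text tells. Its arguments: {"type":"object","properties":{"motion":{"type":"array","items":{"type":"array","items":{"type":"number"}}},"grip_force":{"type":"number"}},"required":["motion"]}

```bash
mkdir -p pics
python3 - <<'E'
from workcell import bot
import cv2,numpy as np
o=bot.get_obs(); print(o['time'],o['ee_pos'],np.round(o['tcp_rot'],3).tolist(),o['opening'])
ims=[]
for c in ['scene','top']:
    im=bot.grab_frame(c); ims.append(im)
    i=bot.camera_info(c); print(c,np.round(i['intrinsics'],1).tolist(),np.round(i['view'],4).tolist(),[k for k in i])
    for t in ['scanner','supply','label','dock','screwdriver','tape','motor','can','jar','trigger','window']:
        print(c,t,[(np.round(d['xy']).tolist(),round(d['conf'],2)) for d in bot.boxes_of(t,c)][:5])
    cv2.imwrite(f'pics/{c}0.png',cv2.resize(im,(800,600),interpolation=cv2.INTER_CUBIC))
E
```

```text
0.0 [0.23153657 0.57998065 0.22180837] [[-0.929, 0.371, -0.0], [0.371, 0.929, -0.002], [-0.0, -0.002, -1.0]] 0.08782293656518225
scene [[433.8, 0.0, 281.0], [0.0, 433.8, 209.0], [0.0, 0.0, 1.0]] [[-0.1117, 0.9937, -0.0045, 0.0437], [-0.7992, -0.0871, 0.5947, 0.3569], [0.5906, 0.07, 0.8039, -1.6284], [0.0, 0.0, 0.0, 1.0]] ['intrinsics', 'view']
scene scanner [([166.0, 179.0], 0.91), ([283.0, 229.0], 0.75), ([399.0, 186.0], 0.67)]
scene supply [([168.0, 244.0], 0.95), ([334.0, 191.0], 0.32)]
scene label [([167.0, 244.0], 0.57)]
scene dock [([380.0, 236.0], 0.7), ([337.0, 194.0], 0.55), ([459.0, 196.0], 0.36)]
scene screwdriver [([249.0, 272.0], 0.91)]
scene tape [([233.0, 184.0], 0.76)]
scene motor [([334.0, 192.0], 0.84)]
scene can [([458.0, 195.0], 0.87)]
scene jar [([115.0, 172.0], 0.94), ([252.0, 271.0], 0.2)]
scene trigger [([460.0, 193.0], 0.47)]
scene window [([403.0, 188.0], 0.92), ([166.0, 180.0], 0.83), ([283.0, 235.0], 0.62)]
top [[487.8, 0.0, 277.7], [0.0, 487.8, 211.1], [0.0, 0.0, 1.0]] [[-0.0148, -0.9999, -0.0067, 0.0207], [0.9899, -0.0156, 0.1412, -0.5083], [-0.1413, -0.0046, 0.99, -1.7939], [0.0, 0.0, 0.0, 1.0]] ['intrinsics', 'view']
top scanner [([182.0, 260.0], 0.81), ([277.0, 200.0], 0.78), ([380.0, 248.0], 0.56)]
top supply [([361.0, 182.0], 0.95), ([197.0, 213.0], 0.64), ([274.0, 200.0], 0.26)]
top label [([361.0, 178.0], 0.69)]
top dock [([198.0, 213.0], 0.94)]
top screwdriver []
top tape [([339.0, 250.0], 0.47)]
top motor [([236.0, 250.0], 0.66)]
top can [([135.0, 245.0], 0.63)]
top jar [([429.0, 242.0], 0.83)]
top trigger [([135.0, 244.0], 0.27)]
top window [([382.0, 251.0], 0.69), ([178.0, 264.0], 0.68), ([274.0, 200.0], 0.56)]
```

View pics/scene0.png

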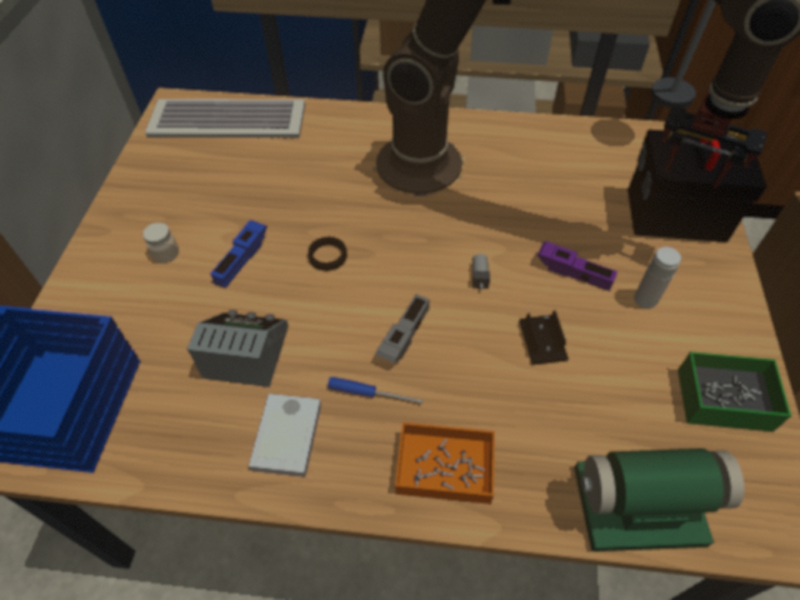

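View pics/top0.png

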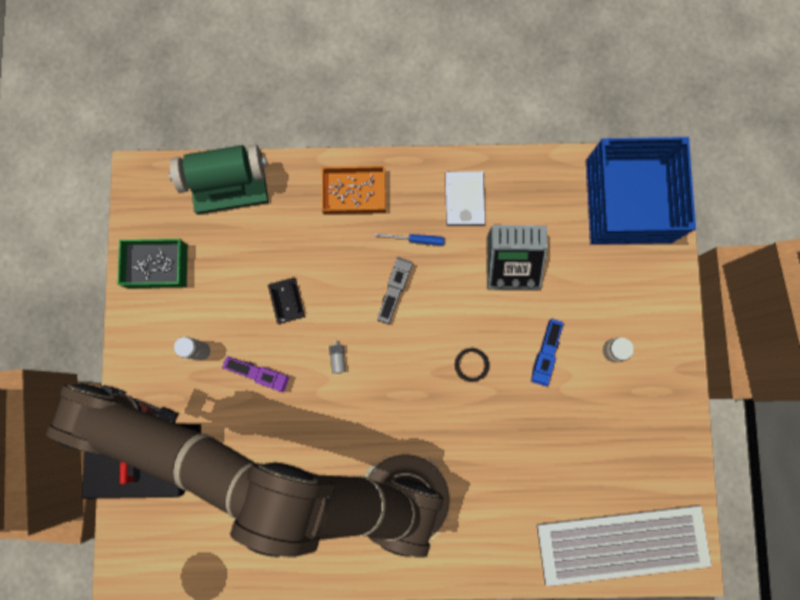

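Scene picture (800x600): the grey scanner lies at about (405,330), the blue look-alike at (240,252) and the purple one at (577,265). The dock is at (543,338) and the supply at (240,348). The top picture agrees: scanner (395,290), dock (286,300), supply (517,257). Only the grey one fits the description. I'll confirm that in one enlarged crop and get rough poses.

```bash
cat > h.py <<'E'
from workcell import bot
import cv2,numpy as np
def cam(c):
    i=bot.camera_info(c); return np.array(i['intrinsics']),np.array(i['view']),c=='wrist'
def proj(C,P):
    K,V,fe=C; P=np.atleast_2d(P); q=P@V[:3,:3].T+V[:3,3]; q=q*[1,-1,-1]
    if fe:
        r=np.hypot(q[:,0],q[:,1])+1e-12; th=np.arctan2(r,q[:,2]); n=np.c_[q[:,0]/r*th,q[:,1]/r*th]
    else: n=q[:,:2]/q[:,2:]
    return np.c_[n[:,0]*K[0,0]+K[0,2],n[:,1]*K[1,1]+K[1,2]]
def unproj(C,px,z):
    K,V,fe=C; px=np.atleast_2d(px).astype(float); n=(px-K[[0,1],[2,2]])/[K[0,0],K[1,1]]
    if fe:
        r=np.linalg.norm(n,axis=1,keepdims=True)+1e-12; d=np.c_[n/r*np.sin(r),np.cos(r)]
    else: d=np.c_[n,np.ones(len(n))]
    d=(d*[1,-1,-1])@V[:3,:3]; o=-V[:3,:3].T@V[:3,3]
    return o+d*((z-o[2])/d[:,2:])
def axis(m,C,z):
    ys,xs=np.nonzero(m); w=unproj(C,np.c_[xs,ys],z)[:,:2]; c=w.mean(0)
    e,v=np.linalg.eigh(np.cov((w-c).T)); a=v[:,1]
    r=cv2.minAreaRect((w*1000).astype(np.float32))
    return c,np.degrees(np.arctan2(a[1],a[0])),r
E
python3 - <<'E'
from h import *
t=bot.grab_frame('top'); C=cam('top')
for n,z in [('scanner',.03),('supply',.06),('label',.07),('dock',.02)]:
    for d in bot.regions_of(n,'top')[:3]:
        c,a,r=axis(d['pixels'],C,z); print(n,np.round(d['xy']),round(d['conf'],2),c.round(3),round(a,1),np.round(r[0],0),np.round(r[1],0),round(r[2],1))
s=bot.grab_frame('scene')
a=cv2.resize(t[165:240,180:290],None,fx=5,fy=5,interpolation=cv2.INTER_CUBIC)
b=cv2.resize(s[195:265,250:310],None,fx=3.2,fy=3.2,interpolation=cv2.INTER_CUBIC)
o=np.zeros((a.shape[0],a.shape[1]+b.shape[1],3),np.uint8); o[:,:a.shape[1]]=a; o[:b.shape[0],a.shape[1]:]=b
print(o.shape); cv2.imwrite('pics/crop1.png',o)
E
```

```text
scanner [382. 252.] 0.92 [ 0.366 -0.375] 162.1 [ 370. -378.] [ 52. 177.] 69.3
scanner [184. 259.] 0.65 [0.324 0.378] 68.5 [328. 385.] [176.  46.] 67.7
scanner [297. 169.] 0.58 [ 0.676 -0.052] 83.3 [675. -21.] [183.  31.] 89.1
supply [363. 179.] 0.96 [ 0.617 -0.298] 163.9 [ 616. -302.] [153. 172.] 88.1
label [360. 179.] 0.72 [ 0.615 -0.298] 162.8 [ 614. -299.] [157. 170.] 89.1
dock [430. 244.] 0.68 [ 0.374 -0.562] 102.9 [ 374. -562.] [75. 60.] 89.1
dock [199. 215.] 0.66 [0.519 0.309] -164.8 [520. 309.] [113.  77.] 14.4
(375, 742, 3)
```

View pics/crop1.png

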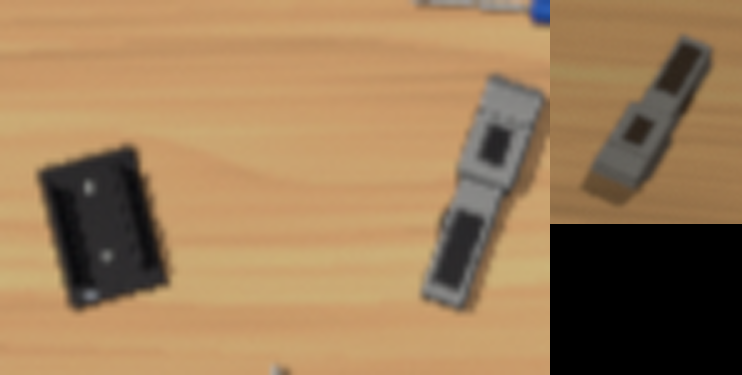

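The crop shows the grey scanner, head up at (505,120) and grip down at (455,255), with the black trigger bump on its left (+y) side at (445,220). It matches, so this is the one. The dock's pegs show at (88,187) and (107,256). Next I'll move over the dock and scanner with the wrist camera.

>>> servo_tool:
  motion:
    - [-1,-34,-15,-6,0]
    - [-1,-34,-15,-6,0]
    - [-1,-34,-15,-6,0]
    - [-1,-34,-15,-6,0]
    - [-1,-34,-15,-6,0]
    - [-1,-34,-15,-6,0]
    - [-1,-34,-15,-6,0]
    - [-1,-34,-15,-6,0]
    - [-1,-34,-15,-6,0]
    - [-1,-34,-15,-6,0]
    - [-1,-34,-15,-6,0]
    - [-1,-34,-15,-6,0]
    - [-1,-34,-15,-6,0]

```text
time: 2.58
ee_pos: [0.4906, 0.3166, 0.2823]
tcp_rot: [[-0.93, 0.369, -0.001], [0.369, 0.93, 0.0], [0.001, 0.0, -1.0]]
ft_force: [-0.1, 1.4, -0.7]
opening: 0.088
grasp_force: 0.0
```

Run:
```python
from h import *
o=bot.get_obs(); C=cam('wrist'); im=bot.grab_frame('wrist'); cv2.imwrite('pics/w1.png',im)
print(o['time'],o['ee_pos'],np.round(o['tcp_rot'],3).tolist()); print('cam',-C[1][:3,:3].T@C[1][:3,3],C[1][:3,:3].round(3).tolist(),C[0].round(1).tolist())
for n,z in [('scanner',.03),('dock',.012)]:
    for d in bot.regions_of(n,'wrist')[:3]:
        c,a,r=axis(d['pixels'],C,z); print(n,np.round(d['xy']),round(d['conf'],2),c.round(3),round(a,1),np.round(r[0],0),np.round(r[1],0),round(r[2],1))
```

```text
2.5833 [0.49061641 0.31656676 0.2823391 ] [[-0.93, 0.369, -0.001], [0.369, 0.93, 0.0], [0.001, 0.0, -1.0]]
cam [0.4179319  0.34516456 0.44384266] [[0.368, 0.93, 0.001], [-0.892, 0.353, -0.283], [-0.263, 0.104, 0.959]] [[325.2, 0.0, 274.7], [0.0, 325.2, 210.3], [0.0, 0.0, 1.0]]
scanner [112. 252.] 0.9 [0.506 0.045] 164.5 [516.  38.] [ 58. 138.] 71.9
scanner [269.  43.] 0.6 [0.326 0.38 ] 67.8 [328. 383.] [179.  54.] 67.6
dock [276. 193.] 0.96 [0.518 0.31 ] -166.6 [519. 310.] [113.  79.] 14.2
```

View pics/w1.png

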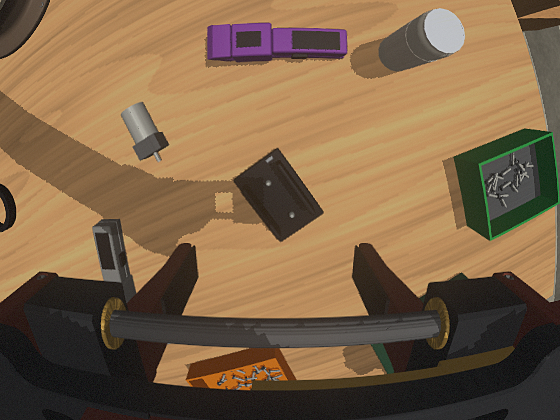

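The wrist view shows the dock at (278,195), with its pegs at (269,183) and (292,215). The grey scanner is partly hidden at (112,255). I'll move over the scanner, then fit the dock and scanner silhouettes.

>>> servo_tool:
  motion:
    - [-1,-12,-25,0,0]
    - [-1,-12,-25,0,0]
    - [-1,-12,-25,0,0]
    - [-1,-12,-25,0,0]
    - [-1,-12,-25,0,0]
    - [-1,-12,-25,0,0]
    - [-1,-12,-25,0,0]
    - [-1,-12,-25,0,0]
    - [-1,-12,-25,0,0]
    - [-1,-12,-25,0,0]

```text
time: 3.57
ee_pos: [0.5105, 0.0399, 0.2826]
tcp_rot: [[-0.929, 0.369, -0.0], [0.369, 0.929, 0.001], [0.0, 0.001, -1.0]]
ft_force: [-0.2, 0.2, -0.3]
opening: 0.0879
grasp_force: 0.0
```

```bash
cat >> h.py <<'E'
from scipy.optimize import minimize
def box(x0,x1,y0,y1,z0,z1): return np.array([[x,y,z] for x in(x0,x1) for y in(y0,y1) for z in(z0,z1)])/1000.
MODEL=dict(scanner=[box(-85,10,-17,17,0,36),box(10,60,-22,22,0,44),np.r_[box(59,60,-22,22,0,44),box(90,91,-22,22,36,44)]],
 dock=[box(-96,16,-38,38,0,12),box(-82,-2,24,32,0,48),box(-82,-2,-32,-24,0,48)],
 supply=[np.array([[x,y,z] for y in(-70,70) for x,z in((-25,0),(-25,25),(65,115),(125,115),(125,0))])/1000.])
def place(P,p,z=0):
    a=np.radians(p[2]); R=np.array([[np.cos(a),-np.sin(a),0],[np.sin(a),np.cos(a),0],[0,0,1]])
    return P@R.T+[p[0],p[1],z]
def render(n,C,p,z=0,S=4):
    m=np.zeros((420*S,560*S),np.uint8)
    for P in MODEL[n]:
        q=proj(C,place(P,p,z)); q=(q+.5)*S-.5
        cv2.fillConvexPoly(m,cv2.convexHull(np.round(q).astype(np.int32)),1)
    return cv2.resize(m.astype(np.float32),(560,420),interpolation=cv2.INTER_AREA)
def fit(n,C,mask,p0,z=0):
    M=mask.astype(np.float32)
    def f(v):
        r=render(n,C,[v[0],v[1],v[2]*100],z); return 1-np.minimum(r,M).sum()/np.maximum(r,M).sum()
    s=np.array([p0[0],p0[1],p0[2]/100.])
    for k in (.02,.006):
        r=minimize(f,s,method='Nelder-Mead',options=dict(initial_simplex=s+k*np.array([[0,0,0],[1,0,0],[0,1,0],[0,0,3]]),xatol=1e-5,fatol=1e-5,maxiter=150)); s=r.x
    return np.array([s[0],s[1],s[2]*100]),1-r.fun
def near(n,c,C,xy,z=.03,tol=.08):
    for d in bot.regions_of(n,c):
        w=unproj(C,d['xy'],z)[0,:2]
        if np.hypot(*(w-xy))<tol: return d['pixels']
E
python3 - <<'E'
from h import *
o=bot.get_obs(); C=cam('wrist'); im=bot.grab_frame('wrist'); cv2.imwrite('pics/w2.png',im)
print(o['time'],o['ee_pos'])
m=near('scanner','wrist',C,(.56,.03))
if m is not None:
    for a in(-18,): print('scan w',fit('scanner',C,m,(.56,.03,a)))
m=near('supply','wrist',C,(.617,-.3),.06,.15)
if m is not None: print('sup w',fit('supply',C,m,(.57,-.3,0)))
m=near('dock','wrist',C,(.52,.31))
if m is not None:
    for p in((.56,.32,15),(.48,.30,195)): print('dock w',fit('dock',C,m,p))
C=cam('top'); bot.grab_frame('top')
for n,xy,ps in(('scanner',(.56,.03),((.56,.03,-18),)),('supply',(.617,-.3),((.57,-.3,0),)),('dock',(.52,.31),((.56,.32,15),(.48,.30,195)))):
    m=near(n,'top',C,xy,.03,.15)
    if m is not None:
        for p in ps: print(n,'top',fit(n,C,m,p))
E
```

```text
3.5667 [0.51050479 0.03993052 0.28257794]
scan w (array([  0.53599496,   0.02240802, -20.50728096]), np.float64(0.9430314898490906))
sup w (array([ 0.54288807, -0.34546104, 50.36732085]), np.float64(0.14316534996032715))
dock w (array([ 0.55856044,  0.32096446, 14.62796697]), np.float64(0.9529107213020325))
dock w (array([  0.48094073,   0.30007454, 195.78732435]), np.float64(0.9489501118659973))
supply top (array([ 0.56385931, -0.29934116, -1.22969557]), np.float64(0.9700878858566284))
dock top (array([ 0.55867905,  0.31913054, 13.4268352 ]), np.float64(0.8948181867599487))
dock top (array([  0.48167279,   0.29969951, 194.65179496]), np.float64(0.8952528238296509))
```

View pics/w2.png

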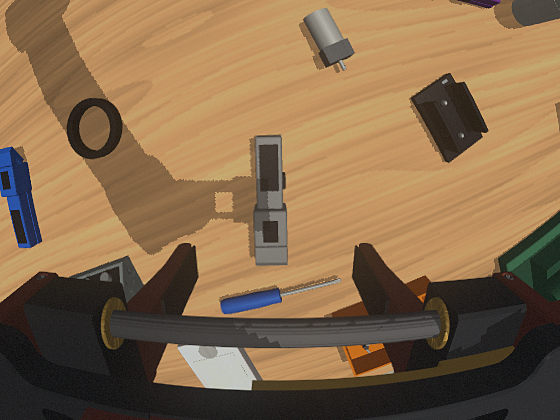

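The scanner shows clearly at (270,200), trigger on its right (+y) side at (284,180), and the dock's pegs at (447,105) and (462,136). I'll get the dock's direction from the pegs before moving on.

Run:
```python
from h import *
C=cam('wrist'); g=cv2.imread('pics/w2.png').astype(float).mean(2)
np.save('Cw2.npy',np.array([C[0].tolist(),C[1][:3,:3].tolist(),C[1][:3,3].tolist()],dtype=object),allow_pickle=True)
for p in((.5587,.321,14.63),(.4809,.3001,195.8)):
    print('pred',proj(C,place(np.array([[-.065,0,.0195],[-.01,0,.0195]]),p)).round(1))
P=[]
for x,y in((447,105),(462,136)):
    w=g[y-7:y+8,x-7:x+8]; w=np.clip(w-np.percentile(w,85),0,None); yy,xx=np.mgrid[y-7:y+8,x-7:x+8]
    P.append([(w*xx).sum()/w.sum(),(w*yy).sum()/w.sum()])
W=unproj(C,P,.0195); print(np.round(P,1),W,np.linalg.norm(W[1]-W[0]),np.degrees(np.arctan2(*(W[1]-W[0])[1::-1])))
```

```text
pred [[445.8 102.1]
 [462.9 134.7]]
pred [[461.6 131.2]
 [443.8  98.9]]
[[444.8 102.4]
 [461.6 135. ]] [[0.49581146 0.30284194 0.0195    ]
 [0.54887035 0.31605421 0.0195    ]] 0.05467915668587639 13.982922496589259
```

>>> servo_tool:
  motion:
    - [-1,-0.5,-0.7,4,-1.2]
    - [-1,-0.5,-0.7,8,-1.2]
    - [-1,-0.5,-0.7,12,-1.2]
    - [-1,-0.5,-0.7,16,-1.2]
    - [-1,-0.5,-0.7,19,-1.2]
    - [-1,-0.5,-0.7,21,-1.2]
    - [-1,-0.5,-0.7,23,-1.2]
    - [-1,-0.5,-0.7,24.5,-1.2]
    - [-1,-0.5,-0.7,26,-1.2]
    - [-1,-0.5,-0.7,27,-1.2]
    - [-1,-0.5,-0.7,27.4,-1.2]
    - [-1,-0.5,-0.7,27.8,-1.2]
    - [-1,-0.5,-0.7,27.8,-1.2]

```text
time: 5.05
ee_pos: [0.5127, 0.0301, 0.0045]
tcp_rot: [[-0.936, 0.351, -0.0], [0.351, 0.936, -0.0], [0.0, -0.0, -1.0]]
ft_force: [-0.5, 0.1, 0.1]
opening: 0.088
grasp_force: 0.0
```

The pegs confirm dock yaw ≈ 14°, head pointing away from the robot. Closing on the grip.

>>> servo_tool:
  motion:
    - [0,0,0,0,0]
    - [0.3,0,0,0,0]
    - [1,0,0,0,0]
    - [1,0,0,0,0]
    - [1,0,0,0,0]
    - [1,0,0,0,0]
    - [1,0,0,0,0]
    - [1,0,0,0,0]
  grip_force: 25

```text
time: 5.72
ee_pos: [0.5129, 0.0304, 0.0047]
tcp_rot: [[-0.936, 0.351, 0.0], [0.351, 0.936, 0.0], [-0.0, 0.0, -1.0]]
ft_force: [-0.3, -0.7, -0.0]
opening: 0.038
grasp_force: 2.2
```

>>> servo_tool:
  motion:
    - [1,0,0,0,0]
    - [1,0,0,0,0]
    - [1,0,0,0,0]
    - [1,0,0,0,0]
  grip_force: 25

```text
time: 6.05
ee_pos: [0.5126, 0.0299, 0.0047]
tcp_rot: [[-0.936, 0.351, -0.0], [0.351, 0.936, -0.0], [0.0, -0.0, -1.0]]
ft_force: [-1.3, -1.1, 2.6]
opening: 0.0343
grasp_force: 25.0
```

>>> servo_tool:
  motion:
    - [1,0,0,-2,0]
    - [1,0,0,-5,0]
    - [1,0,0,-9,0]
    - [1,0,0,-13,0]
    - [1,0,0,-16,0]
    - [1,0,0,-18,0]
    - [1,0,0,-18,0]

```text
time: 6.63
ee_pos: [0.5149, 0.0303, 0.1887]
tcp_rot: [[-0.936, 0.351, 0.007], [0.351, 0.936, 0.002], [-0.006, 0.004, -1.0]]
ft_force: [1.0, 0.5, -2.5]
opening: 0.0344
grasp_force: 25.0
```

Run:
```python
from h import *
o=bot.get_obs(); C=cam('wrist'); im=bot.grab_frame('wrist'); t=o['ee_pos']
print(o['time'],t,o['opening'],o['grasp_force'],o['ft_force'])
m=near('scanner','wrist',C,t[:2],t[2]+.03,.15)
print('sup xy',[(d['xy'],d['conf']) for d in bot.boxes_of('supply','wrist')])
if m is not None:
    for z in (-.003,-.001,): print(fit('scanner',C,m,(t[0]+.025,t[1],-20),t[2]+z))
a=im.copy(); cv2.imwrite('pics/w3.png',a)
```

```text
6.6333 [0.51488028 0.03033284 0.18873457] 0.034397192078226335 24.962386786937714 [ 0.96305864  0.53997896 -2.53264193]
sup xy [([45.0, 112.6], 0.55)]
(array([  0.53988028,   0.03033284, -20.        ]), np.float64(0.0))
(array([  0.53988028,   0.03033284, -20.        ]), np.float64(0.0))
```

View pics/w3.png

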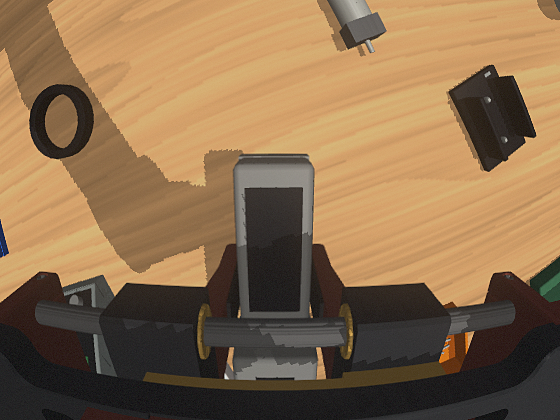

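The scanner is lifted and held square between the pads, its rear end at (273,165). Next I'll refine the supply pose with the scene camera.

Run:
```python
from h import *
for c in('scene','top'):
    C=cam(c); im=bot.grab_frame(c)
    m=near('supply',c,C,(.617,-.3),.06,.15)
    if m is not None: print(c,fit('supply',C,m,(.564,-.3,-1)))
    if c=='top':
        S=m; b=im[150:210,335:390]; 
        q=proj(C,place(np.array([[.02,0,.07]]),(.564,-.299,-1.2))); print('label px pred',q)
        w=((im.min(2)>150)&(np.abs(np.indices((420,560))[1]-q[0,0])<12)&(np.abs(np.indices((420,560))[0]-q[0,1])<10))
        ys,xs=np.nonzero(w); print('white',xs.mean(),ys.mean(),len(xs),xs.min(),xs.max(),ys.min(),ys.max())
o=bot.get_obs(); print(o['ee_pos'],np.round(o['tcp_rot'],4).tolist())
```

```text
label px pred [[361.72709312 188.28258685]]
white 367.0 188.25 4 359 370 185 191
[0.51182987 0.02998621 0.18309857] [[-0.9363, 0.3512, -0.0028], [0.3512, 0.9363, -0.0007], [0.0024, -0.0016, -1.0]]
```

>>> servo_tool:
  motion:
    - [1,-0.1,-1,0,-1]
    - [1,-0.2,-3,0,-3]
    - [1,-0.4,-6,0,-5]
    - [1,-0.6,-9,0,-7]
    - [1,-0.8,-12,0,-9]
    - [1,-1,-15,0,-11]
    - [1,-1.1,-18,0,-13]
    - [1,-1.3,-21,0,-14]
    - [1,-1.4,-24,0,-15]
    - [1,-1.6,-27,0,-16.5]
    - [1,-1.8,-30,1,-18]
    - [1,-1.9,-32,2,-19]
    - [1,-2,-33.3,3.5,-19.4]
    - [1,-2,-34,5,-19.4]
    - [1,-2,-34,6,-19.4]
    - [1,-2,-34,6.2,-19.4]
    - [1,-2,-34,6.2,-19.4]
    - [1,-2,-34,6.2,-19.4]

```text
time: 8.48
ee_pos: [0.4125, -0.2946, 0.1228]
tcp_rot: [[-1.0, 0.019, -0.0], [0.019, 1.0, 0.0], [0.0, 0.0, -1.0]]
ft_force: [-0.2, 0.3, -2.3]
opening: 0.0344
grasp_force: 25.0
```

Run:
```python
from h import *
o=bot.get_obs(); t=o['ee_pos']; print(o['time'],t,np.round(o['tcp_rot'],4).tolist(),o['opening'])
for c in('wrist','scene','top'):
    C=cam(c); im=bot.grab_frame(c); cv2.imwrite(f'pics/s_{c}.png',im)
    r=bot.regions_of('supply',c); print(c,[(d['xy'],round(d['conf'],2)) for d in r])
    for d in r:
        if np.hypot(*(unproj(C,d['xy'],.06)[0,:2]-[.617,-.3]))<.12: print(fit('supply',C,d['pixels'],(.564,-.3,-1)))
    print('lab',[(d['xy'],round(d['conf'],2)) for d in bot.boxes_of('label',c)])
    print('scan',[(d['xy'],round(d['conf'],2)) for d in bot.boxes_of('scanner',c)], 'pred c',proj(C,place(np.array([[0,0,.02]]),(t[0]+.0245,t[1],-1.2),t[2]-.0045)).round(0))
a=cv2.imread('pics/s_wrist.png'); b=cv2.imread('pics/s_scene.png'); b=cv2.resize(b[160:300,80:280],None,fx=2,fy=2,interpolation=cv2.INTER_CUBIC)
k=cv2.imread('pics/s_top.png')[140:260,300:420]; k=cv2.resize(k,None,fx=2.6,fy=2.6)
q=np.zeros((600,800,3),np.uint8); q[:280,:400]=b; q[:312,400:712]=k; q[312:600,:384]=cv2.resize(a,(384,288)); cv2.imwrite('pics/m1.png',q)
```

```text
8.4833 [ 0.41251982 -0.29461715  0.12277598] [[-0.9998, 0.0192, -0.0001], [0.0192, 0.9998, 0.0003], [0.0001, 0.0003, -1.0]] 0.03441532880078041
wrist [([231.3, 365.7], 0.6)]
(array([ 0.61112273, -0.31221949,  6.12772043]), np.float64(0.04553705453872681))
lab [([231.1, 366.9], 0.95)]
scan [([177.5, 144.5], 0.78), ([272.7, 248.2], 0.6)] pred c [[275. 316.]]
scene [([167.8, 242.5], 0.71), ([333.6, 194.1], 0.55)]
(array([ 0.56577856, -0.29844384, -0.77126732]), np.float64(0.9622312188148499))
lab []
scan [([400.9, 184.9], 0.81), ([181.0, 175.4], 0.78), ([159.3, 187.8], 0.68), ([167.4, 243.6], 0.25)] pred c [[180. 170.]]
top [([361.6, 177.3], 0.97)]
(array([ 0.56522371, -0.29963893, -0.96341848]), np.float64(0.9214715957641602))
lab []
scan [([329.0, 246.3], 0.57), ([364.7, 207.4], 0.56), ([180.6, 258.5], 0.56)] pred c [[365. 226.]]
```

View pics/m1.png

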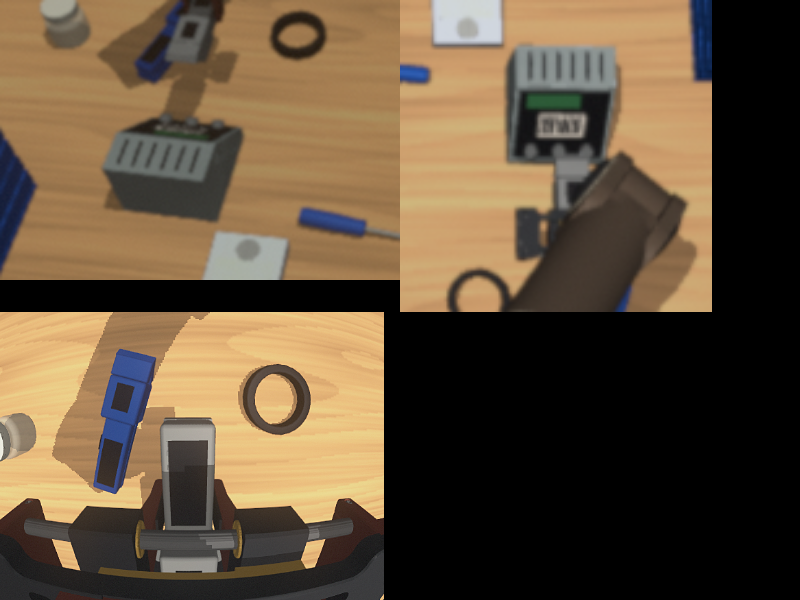

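The montage shows the supply (top crop: label at (560,125), which matches the prediction to 0.3 px) and the scanner nose at (573,165), pointing at the label. The wrist crop shows the scanner still square in the grip. A small trim comes next, then a check of the rear edge for pitch.

>>> servo_tool:
  motion:
    - [1,0,-0.1,0.1,0]
    - [1,0.05,-0.15,0.15,0]
    - [1,0.05,-0.15,0.15,0]
    - [1,0.05,-0.15,0.15,0]
    - [1,0.05,-0.15,0.15,0]
    - [1,0.05,-0.15,0.15,0]

```text
time: 9.58
ee_pos: [0.4115, -0.2968, 0.1211]
tcp_rot: [[-1.0, 0.02, -0.0], [0.02, 1.0, 0.0], [0.0, 0.0, -1.0]]
ft_force: [0.3, 0.4, -2.2]
opening: 0.0343
grasp_force: 25.0
```

Run:
```python
from h import *
o=bot.get_obs(); t=o['ee_pos']; C=cam('wrist'); im=bot.grab_frame('wrist'); print(o['time'],t,np.round(o['tcp_rot'],3).tolist())
p=(t[0]+.0245,t[1]-.0005,-1.05)
print(proj(C,place(np.array([[-.085,-.017,.036],[-.085,.017,.036],[-.085,0,0],[-.085,0,.036]]),p,t[2]-.0045)).round(1))
S=(.565,-.2992,-1.0)
w=place(np.array([[.078,0,.024]]),p,t[2]-.0045)[0]; l=place(np.array([[.02,0,.07]]),S)[0]
a=np.radians(p[2]); b=np.array([np.cos(a),np.sin(a),-1])/2**.5; d=l-w; print('range',d@b,'miss',d-(d@b)*b)
k=im[120:260,200:350]; cv2.imwrite('pics/k.png',cv2.resize(k,None,fx=4,fy=4,interpolation=cv2.INTER_CUBIC))
```

```text
9.5833 [ 0.41149787 -0.29678265  0.12112123] [[-1.0, 0.02, -0.0], [0.02, 1.0, 0.0], [0.0, 0.0, -1.0]]
[[232.  161.4]
 [316.2 161.3]
 [274.2 151.5]
 [274.1 161.1]]
range 0.10015236066715619 miss [0.00020566 0.00046069 0.00019718]
```

View pics/k.png

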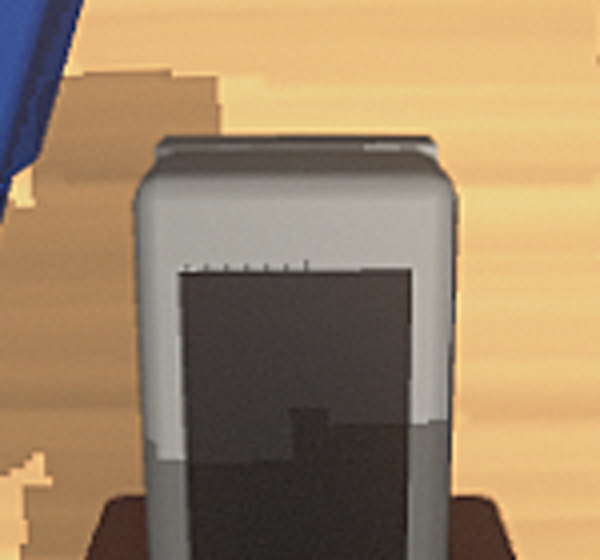

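The enlarged crop shows the grip's rear edge at rows 154–165, within about 1 mm of the prediction, laterally centred and not tilted. Now the steady hold.

>>> servo_tool:
  motion:
    - [1,0,0,0,0]
    - [1,0,0,0,0]
    - [1,0,0,0,0]
    - [1,0,0,0,0]
    - [1,0,0,0,0]
    - [1,0,0,0,0]
    - [1,0,0,0,0]
    - [1,0,0,0,0]
    - [1,0,0,0,0]
    - [1,0,0,0,0]
    - [1,0,0,0,0]
    - [1,0,0,0,0]
    - [1,0,0,0,0]
    - [1,0,0,0,0]
    - [1,0,0,0,0]
    - [1,0,0,0,0]
    - [1,0,0,0,0]
    - [1,0,0,0,0]
    - [1,0,0,0,0]
    - [1,0,0,0,0]

```text
time: 11.3
ee_pos: [0.4115, -0.2968, 0.1211]
tcp_rot: [[-1.0, 0.02, -0.0], [0.02, 1.0, 0.0], [0.0, 0.0, -1.0]]
ft_force: [-0.6, 0.3, -1.5]
opening: 0.0343
grasp_force: 25.0
```

>>> servo_tool:
  motion:
    - [1,0,0,0,0]
    - [1,0,0,0,0]
    - [1,0,0,0,0]
    - [1,0,0,0,0]
    - [1,0,0,0,0]
    - [1,0,0,0,0]
    - [1,0,0,0,0]
    - [1,0,0,0,0]
    - [1,0,0,0,0]
    - [1,0,0,0,0]
    - [1,0,0,0,0]
    - [1,0,0,0,0]

```text
time: 12.3
ee_pos: [0.4115, -0.2968, 0.1211]
tcp_rot: [[-1.0, 0.02, 0.0], [0.02, 1.0, 0.0], [-0.0, 0.0, -1.0]]
ft_force: [-0.6, -0.4, -1.4]
opening: 0.0342
grasp_force: 25.0
```

Held still for about 2.7 s. Now I'll lift away and carry it to the free spot, with the yaw already matching the dock.

>>> servo_tool:
  motion:
    - [1,0,0,-1,0]
    - [1,0.3,0.5,-3,0]
    - [1,0.3,2,-5,-1]
    - [1,0,5,-5,-3]
    - [1,-0.5,8,-5,-5]
    - [1,-1,11,-5,-7]
    - [1,-1.5,14,-5,-9]
    - [1,-2,17,-5,-11]
    - [1,-2.6,20,-5,-12]
    - [1,-3.2,23,-5,-13]
    - [1,-3.8,26,-5,-14]
    - [1,-4.4,29,-5,-15.2]
    - [1,-5.2,32,-4,-15.2]
    - [1,-5.8,34,-2,-15.2]
    - [1,-6.1,35.2,0,-15.2]
    - [1,-6.1,35.8,2,-15.2]
    - [1,-6.1,35.8,4,-15.2]
    - [1,-6.1,35.8,6,-15.2]
    - [1,-6.1,35.8,7,-15.2]
    - [1,-6.1,35.8,7,-15.2]

```text
time: 13.97
ee_pos: [0.4786, 0.0596, 0.0498]
tcp_rot: [[-0.97, -0.243, -0.003], [-0.243, 0.97, -0.001], [0.003, -0.0, -1.0]]
ft_force: [-0.1, -0.7, -2.2]
opening: 0.0345
grasp_force: 25.0
```

>>> servo_tool:
  motion:
    - [1,0,0,1.5,0]
    - [1,0,0,2.8,0]
    - [1,0,0,3.6,0]
    - [1,0,0,4.0,0]
    - [1,0,0,4.2,0]
    - [1,0,0,4.4,0]
    - [1,0,0,4.4,0]
    - [1,0,0,4.4,0]

```text
time: 14.63
ee_pos: [0.48, 0.0599, 0.0076]
tcp_rot: [[-0.97, -0.242, 0.001], [-0.242, 0.97, 0.0], [-0.001, 0.0, -1.0]]
ft_force: [0.3, -0.1, -0.8]
opening: 0.0343
grasp_force: 25.0
```

>>> servo_tool:
  motion:
    - [1,0,0,0.1,0]
    - [1,0,0,0.2,0]
    - [1,0,0,0.25,0]
    - [1,0,0,0.3,0]
    - [1,0,0,0.3,0]
    - [1,0,0,0.3,0]

```text
time: 15.13
ee_pos: [0.4798, 0.06, 0.0047]
tcp_rot: [[-0.97, -0.243, 0.0], [-0.243, 0.97, 0.0], [-0.0, 0.0, -1.0]]
ft_force: [-2.5, -0.5, 6.6]
opening: 0.0345
grasp_force: 25.0
```

>>> servo_tool:
  motion:
    - [0.6,0,0,0,0]
    - [0.2,0,0,0,0]
    - [-0.4,0,0,0,0]
    - [-1,0,0,0,0]
    - [-1,0,0,0,0]
    - [-1,0,0,0,0]
    - [-1,0,0,0,0]
    - [-1,0,0,-1,0]
    - [-1,0,0,-3,0]
    - [-1,0,0,-7,0]
    - [-1,0,0,-11,0]
    - [-1,0,0,-15,0]
    - [-1,0,0,-19,0]
    - [-1,0,0,-23,0]
    - [-1,0,0,-26,0]
    - [-1,0,0,-26,0]
    - [-1,0,0,-26,0]
    - [-1,0,0,-26,0]

```text
time: 16.63
ee_pos: [0.4792, 0.0598, 0.2639]
tcp_rot: [[-0.97, -0.243, -0.0], [-0.243, 0.97, 0.0], [0.0, 0.0, -1.0]]
ft_force: [-0.0, -0.0, -0.7]
opening: 0.0879
grasp_force: 0.0
```

Run:
```python
from h import *
o=bot.get_obs(); t=o['ee_pos']; print(o['time'],t,np.round(o['tcp_rot'],4).tolist(),o['opening'])
C=cam('wrist'); im=bot.grab_frame('wrist'); cv2.imwrite('pics/w5.png',im)
m=near('scanner','wrist',C,(.5036,.066),.02,.1)
if m is not None: print(fit('scanner',C,m,(.5036,.066,14)))
m=near('dock','wrist',C,(.52,.31))
if m is not None: print('dock',fit('dock',C,m,(.5586,.3185,14)))
cv2.imwrite('pics/w5v.png',im)
```

```text
16.6333 [0.47916268 0.05976801 0.26393186] [[-0.9701, -0.2426, -0.0003], [-0.2426, 0.9701, 0.0001], [0.0003, 0.0001, -1.0]] 0.08786501079396752
(array([ 0.5036896 ,  0.06543636, 14.6618607 ]), np.float64(0.9375545978546143))
dock (array([ 0.5586572 ,  0.32136807, 15.06068012]), np.float64(0.9404160380363464))
```

View pics/w5v.png

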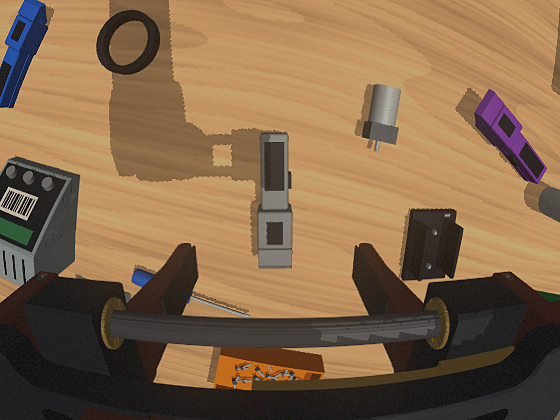

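The scanner lies flat at (275,200), released, with its pose as predicted. Nothing else has moved: motor, tape, screwdriver and look-alikes are in place. Next is the head grasp.

>>> servo_tool:
  motion:
    - [-1,-3,0,3,0]
    - [-1,-6.1,0,6,0]
    - [-1,-6.1,0,10,0]
    - [-1,-6.1,0,14,0]
    - [-1,-6.1,0,18,0]
    - [-1,-6.1,0,21,0]
    - [-1,-6.1,0,23,0]
    - [-1,-6.1,0,24.5,0]
    - [-1,-6.1,0,25.5,0]
    - [-1,-6.1,0,25.9,0]
    - [-1,-6.1,0,25.9,0]
    - [0,-6.1,0,25.9,0]
    - [1,-6.1,0,25.9,0]
    - [1,-6.1,0,25.9,0]
    - [1,-6.1,0,25.9,0]
    - [1,-6.1,0,25.9,0]
    - [1,-6.1,0,25.9,0]
    - [1,-6.1,0,25.9,0]
    - [1,-6.1,0,25.9,0]
    - [1,-6.1,0,25.9,0]
  grip_force: 30

```text
time: 18.45
ee_pos: [0.539, 0.0747, 0.0054]
tcp_rot: [[-0.97, -0.242, 0.0], [-0.242, 0.97, 0.0], [-0.0, 0.0, -1.0]]
ft_force: [-0.8, 0.8, 3.7]
opening: 0.0439
grasp_force: 29.9
```

>>> servo_tool:
  motion:
    - [1,0,0,-1,0]
    - [1,0,0,-3,0]
    - [1,0,0,-6,0]
    - [1,0,1,-10,0]
    - [1,-0.5,3,-14,0]
    - [1,-1,5,-17,0]
    - [1,-1.5,8,-19,0]
    - [1,-1.8,10,-19.5,0]
    - [1,-1.9,11.4,-19.5,0]
    - [1,-1.9,11.4,-19.5,0]
    - [1,-1.9,11.4,-19.5,0]
    - [1,-1.9,11.4,-19.5,0]
    - [1,-1.9,11.4,-19.5,0]
    - [1,-1.9,11.4,-19.5,0]

```text
time: 19.62
ee_pos: [0.5298, 0.1885, 0.1999]
tcp_rot: [[-0.971, -0.241, -0.001], [-0.241, 0.971, -0.001], [0.001, -0.001, -1.0]]
ft_force: [-0.1, 0.1, -2.4]
opening: 0.0442
grasp_force: 29.9
```

Run:
```python
from h import *
o=bot.get_obs(); t=o['ee_pos']; print(o['time'],t,np.round(o['tcp_rot'],4).tolist(),o['opening'])
C=cam('wrist'); im=bot.grab_frame('wrist'); cv2.imwrite('pics/w6.png',im)
m=near('dock','wrist',C,(.52,.31))
if m is not None: print('dock',fit('dock',C,m,(.5586,.3185,14)))
P=proj(C,place(np.array([[-.065,0,.0195],[-.01,0,.0195]]),(.5586,.319,14.2))); print(P.round(1))
g=im.astype(float).mean(2); Q=[]
for x,y in np.round(P).astype(int):
    w=g[y-9:y+10,x-9:x+10]; w=np.clip(w-np.percentile(w,88),0,None); yy,xx=np.mgrid[y-9:y+10,x-9:x+10]; Q.append([(w*xx).sum()/w.sum(),(w*yy).sum()/w.sum()])
W=unproj(C,Q,.019); print(np.round(Q,1),W[:,:2].round(4),np.linalg.norm(W[1]-W[0]),np.degrees(np.arctan2(*(W[1]-W[0])[1::-1])))
c=P.mean(0).astype(int); x0=min(max(c[0]-60,0),440); k=cv2.resize(im[c[1]-50:c[1]+50,x0:x0+120],None,fx=4,fy=4,interpolation=cv2.INTER_CUBIC)
print('crop',x0,c[1]-50); pic=np.zeros((400+210,760,3),np.uint8)[:600]; pic[:400,:480]=k; pic[:210,480:760]=cv2.resize(im,(280,210)); cv2.imwrite('pics/k6.png',pic[:400])
# held scanner rear edge
p=(t[0]-.036*np.cos(np.radians(14.04)),t[1]-.036*np.sin(np.radians(14.04)),14.04)
print('rear',proj(C,place(np.array([[-.085,-.017,.036],[-.085,.017,.036],[-.085,0,0]]),p,t[2]-.0054)).round(1))
```

```text
19.6167 [0.52978979 0.18846641 0.19987227] [[-0.9706, -0.2407, -0.0005], [-0.2407, 0.9706, -0.0007], [0.0007, -0.0006, -1.0]] 0.04423696406429602
dock (array([ 0.55872425,  0.32074821, 14.12089637]), np.float64(0.9669324159622192))
[[381.8 186. ]
 [377.8 232.4]]
[[383.  186.4]
 [378.7 232.4]] [[0.4957 0.3048]
 [0.5488 0.3179]] 0.05471458699898091 13.862723074253385
crop 319 159
rear [[231.2  15.3]
 [316.1  15. ]
 [273.9  35.3]]
```

View pics/k6.png

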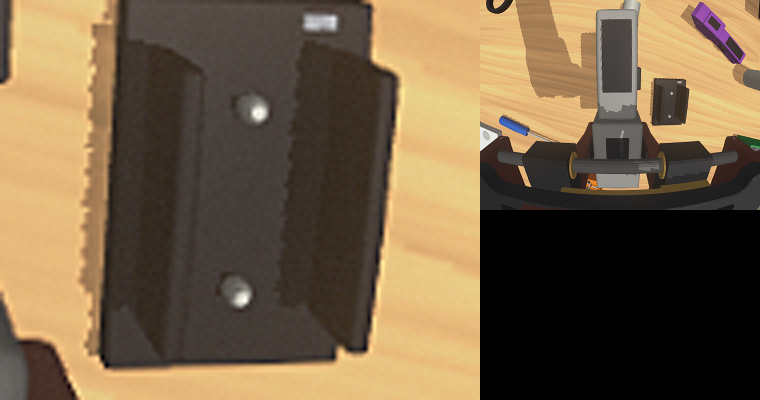

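The crop shows both pegs clear, bright tops at (258,112) and (238,296), with the cheeks either side and the head end downward in the image. Pegs and silhouette agree on a dock origin of about (0.5587, 0.3206) at 14.0°. Now I'll move above the seat.

>>> servo_tool:
  motion:
    - [1,-1,1.2,0,0]
    - [1,-3,3.5,0,0]
    - [1,-5,6,0,0]
    - [1,-7,8.5,0,0]
    - [1,-8.5,10.5,0,0]
    - [1,-9.4,11.8,1,0]
    - [1,-9.6,12.1,4,0]
    - [1,-9.6,12.1,7,0]
    - [1,-9.6,12.1,9.5,0]
    - [1,-9.6,12.1,11,0]
    - [1,-9.6,12.1,11,0]
    - [1,-9.6,12.1,11,0]
    - [1,-9.6,12.1,11,0]
    - [1,-9.6,12.1,11,0]
    - [1,-9.6,12.1,11,0]

```text
time: 20.97
ee_pos: [0.5944, 0.331, 0.0919]
tcp_rot: [[-0.97, -0.242, 0.002], [-0.242, 0.97, 0.001], [-0.002, 0.001, -1.0]]
ft_force: [-1.0, 0.3, -1.5]
opening: 0.044
grasp_force: 29.9
```

Run:
```python
from h import *
o=bot.get_obs(); t=o['ee_pos']; R=np.array(o['tcp_rot']); print(o['time'],t,np.round(R,4).tolist(),o['opening'])
d=np.array([.5941,.3294,.0])-t; print('tool shift mm',(R.T@d*1000).round(1),'yaw',np.degrees(np.arctan2(-R[1,0],-R[0,0])))
C=cam('wrist'); im=bot.grab_frame('wrist'); 
p=(t[0]-.0365*np.cos(np.radians(14)),t[1]-.0365*np.sin(np.radians(14)),14)
q=proj(C,place(np.array([[-.085,-.017,.036],[-.085,.017,.036],[-.085,0,0],[-.085,0,.036]]),p,t[2]-.0054)); print('rear',q.round(1))
cv2.imwrite('pics/w7.png',im)
for y in range(0,60,3): print(y,im[y,274].tolist(),end=' ')
```

```text
20.9667 [0.59435364 0.33096421 0.09186549] [[-0.9702, -0.2424, 0.0022], [-0.2424, 0.9702, 0.0015], [-0.0025, 0.0009, -1.0]] 0.04395523194017023
tool shift mm [ 0.9 -1.5 91.9] yaw 14.027858263042255
rear [[231.9  14. ]
 [317.   14. ]
 [274.4  34.2]
 [274.4  13. ]]
0 [110, 165, 216] 3 [122, 185, 226] 6 [121, 181, 224] 9 [119, 180, 225] 12 [118, 178, 225] 15 [117, 174, 224] 18 [94, 92, 90] 21 [140, 145, 149] 24 [147, 157, 161] 27 [145, 152, 156] 30 [145, 152, 154] 33 [147, 153, 158] 36 [148, 155, 159] 39 [49, 54, 63] 42 [61, 66, 71] 45 [61, 64, 70] 48 [61, 63, 70] 51 [61, 65, 72] 54 [62, 64, 70] 57 [61, 63, 70]
```

View pics/w7.png

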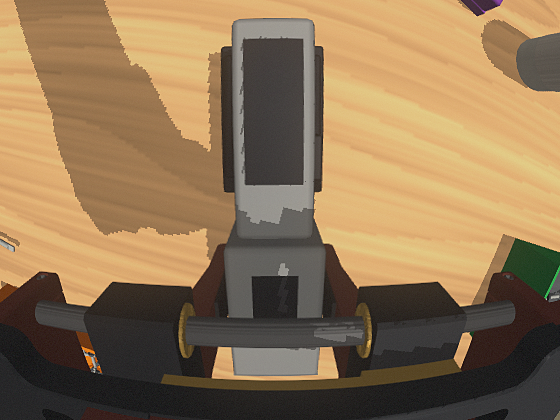

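The wrist view shows the dock evenly either side of the grip, columns 222–232 and 314–323. That puts it about 1.5 mm to the left (-y), as the numbers also say. I'll trim and lower to between the cheeks.

>>> servo_tool:
  motion:
    - [1,0.09,-0.15,0,0]
    - [1,0.09,-0.15,1,0]
    - [1,0.09,-0.15,2,0]
    - [1,0.09,-0.15,3,0]
    - [1,0.09,-0.15,4,0]
    - [1,0.09,-0.15,4.5,0]
    - [1,0.09,-0.15,4.7,0]
    - [1,0.09,-0.15,4.7,0]
    - [1,0.09,-0.15,4.7,0]
    - [1,0.09,-0.15,4.7,0]
    - [1,0.09,-0.15,4.7,0]

```text
time: 21.93
ee_pos: [0.5933, 0.3291, 0.0438]
tcp_rot: [[-0.97, -0.243, 0.001], [-0.243, 0.97, 0.001], [-0.001, 0.0, -1.0]]
ft_force: [-0.8, -0.6, -2.7]
opening: 0.0442
grasp_force: 29.9
```

Run:
```python
from h import *
o=bot.get_obs(); t=o['ee_pos']; R=np.array(o['tcp_rot']); print(o['time'],t,o['ft_force'],o['torque'])
d=np.array([.5941,.3294,.0174])-t; print('tool shift mm',(R.T@d*1000).round(1),'yaw',np.degrees(np.arctan2(-R[1,0],-R[0,0])))
im=bot.grab_frame('wrist'); cv2.imwrite('pics/w8.png',im); C=cam('wrist')
print('dock corners',proj(C,place(np.array([[x,y,.012] for x in(-.096,) for y in(-.038,.038)]),(.5587,.3206,14))).round(1))
g=im.astype(int).sum(2)
for y in (60,90,120,150): print(y,[c for c in range(200,350) if abs(g[y,c+1]-g[y,c-1])>90])
```

```text
21.9333 [0.59330303 0.32914815 0.04377376] [-0.75033946 -0.56043796 -2.7080579 ] [ 0.0533501  -0.04104249  0.01785639]
tool shift mm [-0.8  0.  26.4] yaw 14.037278541725662
dock corners [[210.5  31.2]
 [338.9  31.4]]
60 [204, 205, 209, 210, 211, 231, 232, 233, 242, 243, 303, 304, 313, 314, 315, 337, 338]
90 [203, 204, 209, 210, 211, 231, 232, 233, 239, 240, 243, 244, 303, 304, 314, 315, 337, 338]
120 [205, 206, 210, 211, 232, 233, 242, 243, 244, 303, 304, 313, 314, 315, 336, 337, 338]
150 [206, 207, 211, 212, 233, 234, 241, 242, 244, 245, 303, 304, 313, 314, 335, 336, 337]
```

Centred to within about 0.5 mm. Trimming x by 0.8 mm and lowering onto the tips of the pegs.

>>> servo_tool:
  motion:
    - [1,-0.08,0,0.5,0]
    - [1,-0.08,0,1.0,0]
    - [1,-0.08,0,1.3,0]
    - [1,-0.08,0,1.6,0]
    - [1,-0.08,0,1.8,0]
    - [1,-0.08,0,2.0,0]
    - [1,-0.08,0,2.0,0]
    - [1,-0.08,0,2.0,0]

```text
time: 22.65
ee_pos: [0.5937, 0.3291, 0.023]
tcp_rot: [[-0.97, -0.243, -0.0], [-0.243, 0.97, -0.0], [0.0, -0.0, -1.0]]
ft_force: [0.2, 0.2, -1.8]
opening: 0.0439
grasp_force: 29.9
```

The pegs have entered the holes with no side force. Lowering fully.

>>> servo_tool:
  motion:
    - [1,0,0,0.2,0]
    - [1,0,0,0.35,0]
    - [1,0,0,0.45,0]
    - [1,0,0,0.55,0]
    - [1,0,0,0.6,0]
    - [1,0,0,0.6,0]
    - [1,0,0,0.6,0]

```text
time: 23.23
ee_pos: [0.5937, 0.3291, 0.0174]
tcp_rot: [[-0.97, -0.243, 0.0], [-0.243, 0.97, 0.0], [-0.0, 0.0, -1.0]]
ft_force: [-1.7, -0.5, 1.4]
opening: 0.0441
grasp_force: 29.9
```

>>> servo_tool:
  motion:
    - [1,0,0,0.05,0]
    - [1,0,0,0.1,0]
    - [1,0,0,0.1,0]
    - [1,0,0,0.1,0]

```text
time: 23.57
ee_pos: [0.5938, 0.3291, 0.0173]
tcp_rot: [[-0.97, -0.243, 0.0], [-0.243, 0.97, 0.0], [-0.0, 0.0, -1.0]]
ft_force: [-3.6, -2.3, 8.9]
opening: 0.0438
grasp_force: 29.9
```

Firmly seated, with 9 N and no further travel. Releasing and backing off upward.

>>> servo_tool:
  motion:
    - [0.6,0,0,0,0]
    - [0.2,0,0,0,0]
    - [-0.4,0,0,0,0]
    - [-1,0,0,0,0]
    - [-1,0,0,0,0]
    - [-1,0,0,0,0]
    - [-1,0,0,0,0]
    - [-1,0,0,-1,0]
    - [-1,0,0,-3,0]
    - [-1,0,0,-7,0]
    - [-1,0,0,-11,0]
    - [-1,0,0,-15,0]
    - [-1,0,0,-19,0]
    - [-1,0,0,-23,0]
    - [-1,0,0,-25,0]
    - [-1,0,0,-25,0]
    - [-1,0,0,-25,0]
    - [-1,0,0,-25,0]

```text
time: 25.07
ee_pos: [0.5931, 0.3288, 0.2654]
tcp_rot: [[-0.97, -0.243, -0.001], [-0.243, 0.97, -0.001], [0.001, -0.0, -1.0]]
ft_force: [-0.2, 0.6, -0.1]
opening: 0.0878
grasp_force: 0.0
```

Run:
```python
from h import *
o=bot.get_obs(); print(o['time'],o['ee_pos'],o['opening'],o['ft_force'],np.abs(o['qd']).max())
C=cam('wrist'); im=bot.grab_frame('wrist'); s=bot.grab_frame('scene')
C2=C; bot.grab_frame('wrist'); m=near('scanner','wrist',C,(.5587,.3206),.03,.1)
if m is not None: 
    for z in(.012,.02): print(z,fit('scanner',C,m,(.5587,.3206,14),z))
q=np.zeros((420,760,3),np.uint8); q[:,:400]=im[:,80:480]; q[:270,400:]=cv2.resize(s,(360,270)); cv2.imwrite('pics/f.png',q)
```

```text
25.0667 [0.59313781 0.32882256 0.26539608] 0.08779167814727573 [-0.19094936  0.56224535 -0.09438133] 1.259684487264266
0.012 (array([ 0.55851746,  0.32037683, 14.23691641]), np.float64(0.9530560970306396))
0.02 (array([ 0.55821668,  0.32016904, 13.93949078]), np.float64(0.9274834394454956))
```

View pics/f.png

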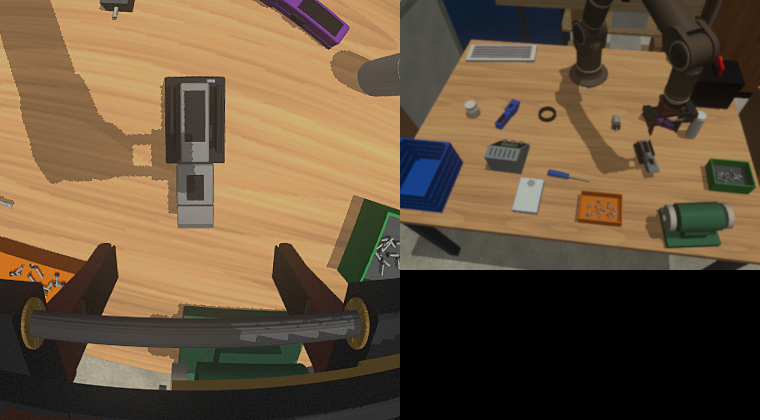

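The final picture shows the scanner seated on the base at (195,150), the grip between the cheeks and the head beyond the foot plate. The fit at 12 mm height matches the seat within 0.3 mm. The other things are undisturbed and the gripper is clear. Handing in.

```bash
python3 -c "
from workcell import bot
print(bot.finish_job())"
```

```text
the job is handed in; nothing more can be done
None
```

The job is handed in: I held the scanner on the label at about 10 cm for about 2.7 s with the grip clamped at 25 N over the trigger (trigger travel itself not read), laid it flat, re-gripped it by the head and seated it fully on the charging base; other things looked undisturbed; about 25 s used.

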